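Clamp the bonsai tray under the hold-down

ROBOT

A 7-joint arm with a two-finger parallel gripper is mounted at the origin on the work surface. World frame = base frame: x ahead of the robot, y to its left, z up, the work surface at z = 0. Lengths are in m, angles in rad, forces in N, time in s.
With the tool pointing down it reaches from about 0.425 to 0.925 m from the base axis. Payload 6.8 kg.
Tool frame: the origin (TCP) lies at the very end of the fingers, on their centre line; the grasp point (between the pads) lies 19 mm behind it; z points along the fingers, y is the line along which they close (so a half turn about z gives the same grasp; the last joint's range is limited). The gripper opens to 85 mm and grips with 20 to 120 N. Pads are 22 mm wide; open, the fingers measure 114 mm over their backs; the gripper's body (76 mm by 85 mm) begins 54 mm behind the grasp point. The pads swing forward as they close: fully open they stand 13 mm farther back than shut.
Start: joints at [1.097, 0.477, 0.022, 1.555, -0.011, 1.109, -0.083], TCP at [0.241, -0.63, 0.231] pointing down, gripper open.
Joint ranges: [-2.96, 2.96], [-0.34, 2.1], [-1.41, 1.46], [0.24, 2.44], [-1.37, 4.51], [0.17, 1.92], [-2.96, 2.96]. Speed limits (rad/s): [2.39, 2.39, 3.14, 3.14, 3.14, 3.14, 3.14].

INTERFACE

Orientations are given as a rotation vector (axis times angle).
In Python, from bench import r gives the robot as it stands. The module is installed in compiled form; this text tells all that it offers.
- The arm moves only by the tool servo_tool, never from a script. Its argument "commands" is a list of rows, each a list of 7 numbers: the turn, a rotation vector about the world's x, y, z in degrees, then the shift along the world's x, y, z in mm, then the closure, from 0 (fully open) to 1 (shut). A call has 1 to 5 rows; each row is the pose to reach, as a shift and turn from the pose commanded when the call began; what a row does not reach only later rows make up. A row lasts 1/12 s, in which the tool goes at most 41.7 mm and 7.16 degrees, less where a joint would pass 70% of its speed; a pose out of reach is approached as far as the arm can. A call with a gripper value outside its range is refused whole. The fingers move at their own pace and stop on an object; "force" is the grip in N (left out, the last holds). Time passes only in rows, so rows that repeat a pose let the fingers close. It gives the time, the measured TCP pose, the force, the opening and the grip force at its end, in the units of the state.
- r.get_obs(): the state, without advancing time (a new reading comes with each control period).
- r.grab_frame(name): name is "scene" or "top" or "wrist"; returns (picture, depth): 384x512x3 uint8, blue, green, red; 384x512 float32, m along the optical axis (not along the pixel's ray), 0 where there is no reading.
- r.camera_info(name): a dict with "vertical_fov" (degrees; the focal length in pixels is half the picture's height over the tangent of half this angle, whatever the lens; pixels are square), "cx", "cy" (the principal point, pixels), "D" ([k1, k2, p1, p2, k3] as OpenCV has them; the pictures are not rectified), "cam_to_world" (4x4, takes a point from camera to world coordinates); the wrist camera has in their place "T_tool_cam" (4x4, takes a point from camera to tool coordinates, whose origin is the TCP and whose axes are the flange's). Camera axes: x right, y up, looking along -z (the intrinsics and any distortion apply to the point x, -y, -z); pixel columns grow to the right and rows downward; lengths in m; the calibration is good to about 2 mm. A picture is of the moment at which its call begins: read the wrist's pose just before it. camera_info takes no time and is no camera call.
- r.hand_in(): hands the job in; it is judged then, once.
The state is a dict: "clock": time; "joints": joint angles; "qvel": joint speeds; "tau": joint torques, N m; "tcp_pos": TCP position; "orientation": TCP orientation; "contact_force": force on the tool from outside, world axes, zero at the start; "moment": the same for the moment, N m; "grip_width": finger opening in m; "gripper_force": force on a finger pad.
Only numpy, scipy, OpenCV 4.12 (cv2) and the standard library are available. Lean on these libraries where they do the work, as an engineer would, in place of code of your own. Each camera call takes 0.05 s, during which the arm holds its last target. There are 200 camera calls.

TASK

Push the shallow brown bonsai tray across the board, without lifting it, until it lies square and wholly inside the dark outline in front of the steel hold-down stand. Then swing the stand's lever down until its rubber foot rests on the tray's rim, and let go. Leave the other things on the board where they are.

Things in the scene. Friction and masses are not known exactly. Their poses are not given: they have to be found in the camera images.
- tray: Shallow brown rectangular bonsai tray, open at the top and empty, 110 mm along its x, 160 mm along its y, 40 mm high, about 0.45 kg. Origin: centre of its underside, on the board. Flat rim 16 mm wide, 34 to 40 mm up; below it the outer walls are 5 mm further in (100 x 150 mm) and 5 mm thick; inner floor at 12 mm, feet 6 mm high. Same either way round.
- spot (a point): Centre of the outlined place on the board, at board height. The dark outline is a flat painted rectangle, inside 134 mm along the spot's x and 184 mm along its y, line 8 mm wide: the tray fits with 12 mm to spare all round, its long side along the spot's y. The spot's x axis points to the stand.
- stand: Steel hold-down stand fixed to the board: base plate 88 x 80 x 6 mm (x from -28 to 60 mm), two upright cheeks 78 mm high, 44 mm over both. Origin at board height right below the lever's pivot, which lies along the stand's y, 62 mm above the board. Same axes as the spot, which lies 103 mm towards -x.
- lever (a joint): Angle of the hold-down lever: 0 = level, pointing from the pivot to the stand's -x, its foot then flat on the rim of a tray in the outline; grows as the handle is raised (range -0.12 to 1.35). It starts raised and stays where it is left (stiff hinge, about 2 N at the handle). Arm: steel bar 16 mm wide, 12 mm thick.
- handle (a point): Centre of the lever's wooden handle, a crossbar 70 mm long and 16 mm in diameter along the stand's y, 135 mm from the pivot.
- foot (a point): Centre of the underside of the lever's round rubber foot, 20 mm in diameter, 55 mm along the lever from the pivot and 22 mm below the lever's middle line.
- mister: Green plastic press-button spray mister, 72 mm in diameter, 180 mm high, standing. Bystander; origin at the centre of its underside.
- root_hook: Stainless steel root hook lying on the board, 180 mm long along its x, 20 mm thick handle. Bystander; origin near its middle, at board height.
- vase: Small glass vase, 68 mm in diameter, 115 mm high. Bystander; origin at the centre of its underside.
- pot: Empty clay pot, 90 mm in diameter, 85 mm high. Bystander; origin at the centre of its underside.
- turntable: Round wooden turntable, 170 mm in diameter, 36 mm high. Bystander; origin at the centre of its underside.
- scoop: Wooden soil scoop lying on the board, 175 mm long along its x, 52 mm wide, 16 mm high. Bystander; origin near its middle, at board height.
Things that resemble listed ones, but are neither listed nor needed, are in the scene too. What is shaped like the tray but blue or pink is not meant.

How it is judged:
On the way, in this order (a step that is already met when the one before it is completed fails the run):
1. the tray lies still inside the outline while the lever is still up (x of tray in the frame of spot between -0.013 and 0.013 m and y of tray in the frame of spot between -0.013 and 0.013 m and angle between the x axis of tray and the x axis of spot, either way round below 0.16 rad and linear speed of tray below 0.02 m/s and value of joint lever above 0.3 rad), for 0.2 s.
2. the lever's foot is down on the rim of the tray (x of tray in the frame of spot between -0.013 and 0.013 m and y of tray in the frame of spot between -0.013 and 0.013 m and angle between the x axis of tray and the x axis of spot, either way round below 0.16 rad and z of foot in the frame of tray below 0.045 m), for 0.2 s.
At the end, for the whole second after the job is handed in: The tray lies at rest inside the outline (within 13 mm of its centre along each of the outline's axes and within 0.16 rad of square), and the lever is down with its foot on the tray's rim (underside of the foot less than 5 mm above the rim's 40 mm top) (all of step 2 and linear speed of tray below 0.02 m/s); the robot touches nothing.
It fails at once if the tray was lifted or tipped (height (world z) of tray above 0.015 m or angle between tray's own z axis and vertical above 0.25 rad).
It fails at once if another thing on the board (mister, root hook, vase, pot, turntable or scoop) was moved more than 25 mm (distance of any of mister, root_hook, vase, pot, turntable, scoop from where it was at the start of the episode above 0.025 m).
It also fails if it takes over 61 s, if anything falls off the work surface, if the arm or the gripper's body presses on something with over 40 N, if the wrist force passes 120 N, or if a joint passes its speed limit or range.

## Working session

There is one attempt and no reset: what is moved stays moved. The work goes in short steps, Python scripts to look and compute and a tool call to move; the robot and the scene stay as the last step left them, time stands still between calls to the robot, and variables do not carry over. Pictures are saved under pics/ and viewed, at most 10 in all, crops included, and the job is handed in when it is done.

Besides the shell and the picture viewer there is one more tool, called after "Emit:" as name(argument=value, ...), one argument or row to a line, values as JSON. servo_tool: Moves the arm, as the interface text tells. Its arguments: {"type":"object","properties":{"commands":{"type":"array"},"force":{"type":"number"}},"required":["commands"]}

```bash
mkdir -p pics; cat > h.py <<'E'
import numpy as np, cv2
from bench import r
def info(n):
    c=r.camera_info(n); f=192/np.tan(np.radians(c["vertical_fov"])/2)
    K=np.array([[f,0,c["cx"]],[0,f,c["cy"]],[0,0,1]]); return c,K,np.array(c["D"],float)
def rays(n,px,T=None):
    c,K,D=info(n)
    if T is None: T=np.array(c["cam_to_world"])
    u=cv2.undistortPoints(np.array(px,float).reshape(-1,1,2),K,D).reshape(-1,2)
    d=np.c_[u[:,0],-u[:,1],-np.ones(len(u))]
    return T[:3,3],d@T[:3,:3].T
def plane(n,px,z,T=None):
    o,d=rays(n,px,T); return o+d*((z-o[2])/d[:,2])[:,None]
def proj(n,P):
    c,K,D=info(n); T=np.linalg.inv(np.array(c["cam_to_world"])); P=np.atleast_2d(P)@T[:3,:3].T+T[:3,3]
    P=P*[1,-1,-1]; return cv2.projectPoints(P,np.zeros(3),np.zeros(3),K,D)[0].reshape(-1,2)
E
python3 - <<'E'
from h import *
for n in("scene","top"):
    im,d=r.grab_frame(n); cv2.imwrite(f"pics/{n}0.png",im); np.save(f"{n}0.npy",d); print(n,r.camera_info(n))
s=r.get_obs(); print(s)
E
```

```text
scene {'vertical_fov': 51.181414074104566, 'cx': 249.72349742136936, 'cy': 192.0103238537231, 'D': array([-0.04662752,  0.        ,  0.        ,  0.        ,  0.        ]), 'cam_to_world': array([[-0.6188056 , -0.530717  ,  0.57915377,  1.3065226 ],
       [ 0.78550906, -0.42501855,  0.44981635,  0.53964146],
       [ 0.00742591,  0.73327941,  0.67988687,  0.99328448],
       [ 0.        ,  0.        ,  0.        ,  1.        ]])}
top {'vertical_fov': 51.05966625266602, 'cx': 259.74900926101185, 'cy': 179.77605262520052, 'D': array([-0.09795361,  0.        ,  0.        ,  0.        ,  0.        ]), 'cam_to_world': array([[ 1.46592544e-04,  9.76756448e-01, -2.14352095e-01,
         2.36721867e-01],
       [-9.99985493e-01, -1.01096881e-03, -5.29064446e-03,
        -5.74912336e-02],
       [-5.38437437e-03,  2.14349761e-01,  9.76742130e-01,
         1.49059991e+00],
       [ 0.00000000e+00,  0.00000000e+00,  0.00000000e+00,
         1.00000000e+00]])}
{'clock': 0.1, 'joints': array([ 1.09692599,  0.47772784,  0.02234816,  1.55633143, -0.01150018,
        1.10929967, -0.0830572 ]), 'qvel': array([ 0.00097141, -0.00271756,  0.0006698 , -0.00212552,  0.00053522,
       -0.00016185,  0.00075367]), 'tau': array([ 4.27414067e-03, -5.97754741e+01,  1.61362208e+00, -2.81951523e+01,
        1.28492113e-02,  5.03129762e-03, -2.59761305e-05]), 'tcp_pos': array([ 0.24122628, -0.62986304,  0.230425  ]), 'orientation': array([-3.08762612e+00, -5.71154734e-01,  6.53990212e-04]), 'contact_force': array([-0.31572563,  1.2901493 ,  0.92113646]), 'moment': array([-0.04299608, -0.00719157,  0.02607365]), 'gripper_force': 0.0, 'grip_width': 0.0855093325620469}
```

View pics/scene0.png

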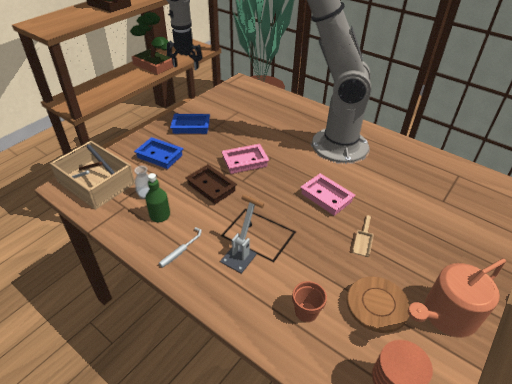

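View pics/top0.png

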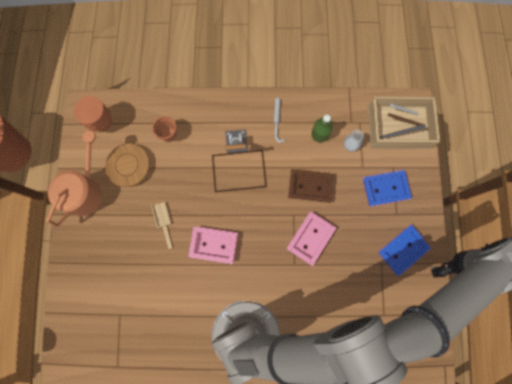

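Top picture: the brown tray is at (312,186), and the outline is at (239,170) with the stand at (236,138) ahead of it. Things that could be taken for the tray are pink (214,245) and (312,238), and blue (388,188) and (405,250). I choose the brown one. Scene picture: the lever is raised, with its handle at about (250,203).

```bash
cat >> h.py <<'E'
def tray(im,z=0.04,n="top",T=None,roi=None):
    hsv=cv2.cvtColor(im,cv2.COLOR_BGR2HSV)
    m=((hsv[...,2]<115)&(hsv[...,1]>70)&((hsv[...,0]<20)|(hsv[...,0]>172))).astype(np.uint8)*255
    if roi: 
        q=np.zeros_like(m); a,b,c,d=roi; q[b:d,a:c]=m[b:d,a:c]; m=q
    m=cv2.morphologyEx(m,cv2.MORPH_OPEN,np.ones((5,5))); m=cv2.morphologyEx(m,cv2.MORPH_CLOSE,np.ones((9,9)))
    cs=max(cv2.findContours(m,0,2)[0],key=cv2.contourArea)
    W=plane(n,cs.reshape(-1,2)+0.0,z,T)[:,:2]
    rc=cv2.minAreaRect((W*1000).astype(np.float32)); return rc,cv2.boxPoints(rc),cs,m
E
python3 - <<'E'
from h import *
im,_=r.grab_frame("top")
rc,b,cs,m=tray(im,roi=(270,150,350,220)); print("tray",rc,b.tolist(),cv2.boundingRect(cs))
g=cv2.cvtColor(im,cv2.COLOR_BGR2HSV)
roi=(200,140,280,200); q=np.zeros(g.shape[:2],np.uint8); q[143:198,203:275]=(g[143:198,203:275,2]<75)*255
cs=max(cv2.findContours(q,0,2)[0],key=cv2.contourArea); W=plane("top",cs.reshape(-1,2)+0.,0)[:,:2]*1000
print("outline",cv2.minAreaRect(W.astype(np.float32)),cv2.boxPoints(cv2.minAreaRect(W.astype(np.float32))).tolist())
big=cv2.resize(im[105:215,185:345],None,fx=5,fy=5,interpolation=cv2.INTER_CUBIC); cv2.imwrite("pics/crop.png",big)
for nm,(u,v) in dict(hook0=(278,98),hook1=(280,140),mister=(322,130),vase=(354,142),pot=(165,128),pink=(312,238),blue=(388,188)).items(): print(nm,plane("top",[(u,v)],0.02).round(3))
E
```

```text
tray ((534.2139282226562, -243.01622009277344), (166.6281280517578, 105.8912124633789), 83.46208190917969) [[472.1264343261719, -319.7600402832031], [577.3289794921875, -331.81689453125], [596.3013916015625, -166.27239990234375], [491.098876953125, -154.21554565429688]] (289, 170, 47, 32)Traceback (most recent call last):
  File "<stdin>", line 6, in <module>
ValueError: max() iterable argument is empty
```

```bash
python3 - <<'E'
from h import *
im,_=r.grab_frame("top")
b=cv2.cvtColor(im,cv2.COLOR_BGR2GRAY)
bh=cv2.morphologyEx(b,cv2.MORPH_BLACKHAT,np.ones((9,9)))
q=np.zeros_like(b); q[147:196,206:272]=(bh[147:196,206:272]>45)*255
cs=max(cv2.findContours(q,0,2)[0],key=lambda c:cv2.boundingRect(c)[2]); print(cv2.boundingRect(cs))
W=plane("top",cs.reshape(-1,2)+0.,0)[:,:2]*1000
rc=cv2.minAreaRect(W.astype(np.float32))
print("outline",rc,cv2.boxPoints(rc).tolist())
big=cv2.resize(im[105:215,185:345],None,fx=5,fy=5,interpolation=cv2.INTER_CUBIC); cv2.imwrite("pics/crop.png",big)
for nm,(u,v) in dict(hook0=(278,98),hook1=(280,140),mister=(322,130),vase=(354,142),pot=(165,128),pink=(312,238),blue=(388,188)).items(): print(nm,plane("top",[(u,v)],0.02).round(3))
E
```

```text
(253, 148, 19, 23)
outline ((657.0989379882812, -73.24908447265625), (90.10784912109375, 65.14801025390625), 27.996963500976562) [[602.0265502929688, -65.63656616210938], [632.6085815429688, -123.16046142578125], [712.1713256835938, -80.86160278320312], [681.5892944335938, -23.33770751953125]]
hook0 [[ 0.889 -0.121  0.02 ]]
hook1 [[ 0.715 -0.127  0.02 ]]
mister [[ 0.756 -0.29   0.02 ]]
vase [[ 0.708 -0.412  0.02 ]]
pot [[0.766 0.319 0.02 ]]
pink [[ 0.342 -0.24   0.02 ]]
blue [[ 0.527 -0.532  0.02 ]]
```

View pics/crop.png

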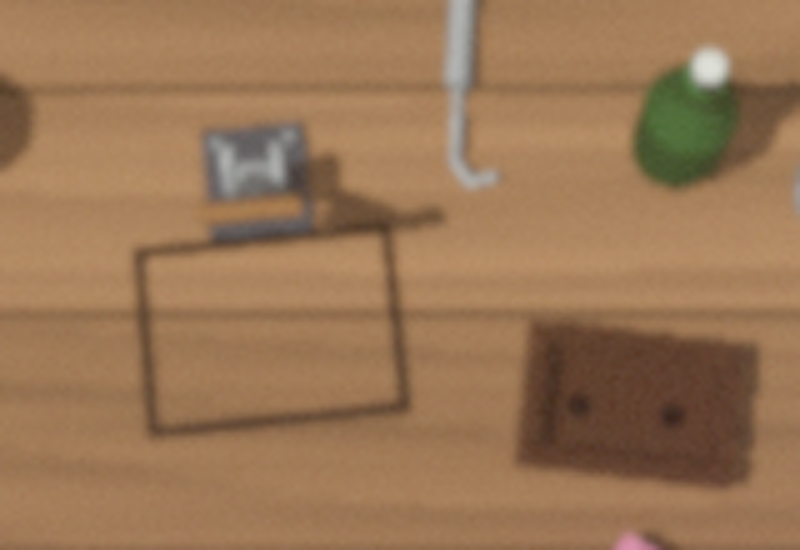

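The crop confirms the brown tray. The outline's corners are at crop (140,250), (388,230), (405,407) and (153,432). The handle bar runs across (205–305, 212), above the base, and the base plate's left edge is at (205,130)–(213,240).

```bash
python3 - <<'E'
from h import *
c=lambda p:np.array(p)/5+np.array([184.6,104.6])
P=plane("top",c([(140,250),(388,230),(405,407),(153,432)]),0)[:,:2]*1000
print(P.round(1),P.mean(0)); e=[np.linalg.norm(P[i]-P[(i+1)%4]).round(1) for i in range(4)]; print(e)
d=(P[0]+P[1]-P[2]-P[3]); a=np.degrees(np.arctan2(d[1],d[0])); d2=(P[0]+P[3]-P[1]-P[2]); print("spot x yaw",a,np.degrees(np.arctan2(-d2[0],d2[1])))
sb=plane("top",c([(205,130),(302,124),(313,236),(213,240)]),0.006)[:,:2]*1000; print("base",sb.round(1))
for z in (.15,.17,.19): print("handle",z,plane("top",c([(203,214),(302,207)]),z)[:,:2].round(3).tolist())
o=r.get_obs(); print(o["tcp_pos"],o["clock"])
E
```

```text
[[663.5 132.5]
 [679.1 -58.9]
 [539.7 -71.6]
 [520.6 119. ]] [600.72457494  30.27339464]
[np.float64(192.0), np.float64(140.0), np.float64(191.5), np.float64(143.5)]
spot x yaw 5.3091726414888045 5.201969040701106
base [[758.8  83.6]
 [763.5   8. ]
 [672.6  -1.2]
 [669.6  75.7]]
handle 0.15 [[0.646, 0.07], [0.651, 0.001]]
handle 0.17 [[0.64, 0.068], [0.645, 0.0]]
handle 0.19 [[0.634, 0.066], [0.639, -0.001]]
[ 0.2412948  -0.63003389  0.2307462 ] 0.2
```

Emit:
servo_tool(
  commands=[
    [0,0,7,28,26,0,0],
    [0,0,14,56,52,0,0],
    [0,0,21,84,78,-10,0],
    [0,0,28,112,104,-30,0],
    [0,0,35,140,130,-50,0],
  ],
)

```text
clock: 0.62
tcp_pos: [0.381, -0.5012, 0.183]
orientation: [2.768, 1.481, 0.001]
contact_force: [0.2, -0.9, -0.1]
grip_width: 0.0855
gripper_force: 0.0
```

Emit:
servo_tool(
  commands=[
    [0,0,7,28,26,-10,0],
    [0,0,14,56,52,-20,0],
    [0,0,21,84,78,-30,0],
    [0,0,27.5,112,104,-40,0],
    [0,0,27.5,139,130,-50,0],
  ],
)

```text
clock: 1.03
tcp_pos: [0.5196, -0.3708, 0.1321]
orientation: [2.339, 2.098, 0.0]
contact_force: [-0.2, -1.2, -0.7]
grip_width: 0.0856
gripper_force: 0.0
```

Emit:
servo_tool(
  commands=[
    [0,0,0,0,0,-35,0],
    [0,0,0,0,0,-70,0],
    [0,0,0,0,0,-100,0],
    [0,0,0,0,0,-122,0],
    [0,0,0,0,0,-122,0],
  ],
)

```text
clock: 1.45
tcp_pos: [0.5152, -0.37, 0.0055]
orientation: [-2.338, -2.086, 0.004]
contact_force: [-2.2, -0.1, -0.6]
grip_width: 0.0853
gripper_force: 0.0
```

```bash
python3 - <<'E'
from h import *
o=r.get_obs(); print(o["tcp_pos"])
im,_=r.grab_frame("top"); im2,_=r.grab_frame("scene")
a=cv2.resize(im[105:295,205:365],None,fx=3,fy=3); b=cv2.resize(im2[120:310,140:310],None,fx=3,fy=3)[:, :]
cv2.imwrite("pics/low.png",np.hstack([a[:,:400],b[:,:400]]))
E
```

```text
[ 0.51515975 -0.36999476  0.00551986]
```

View pics/low.png

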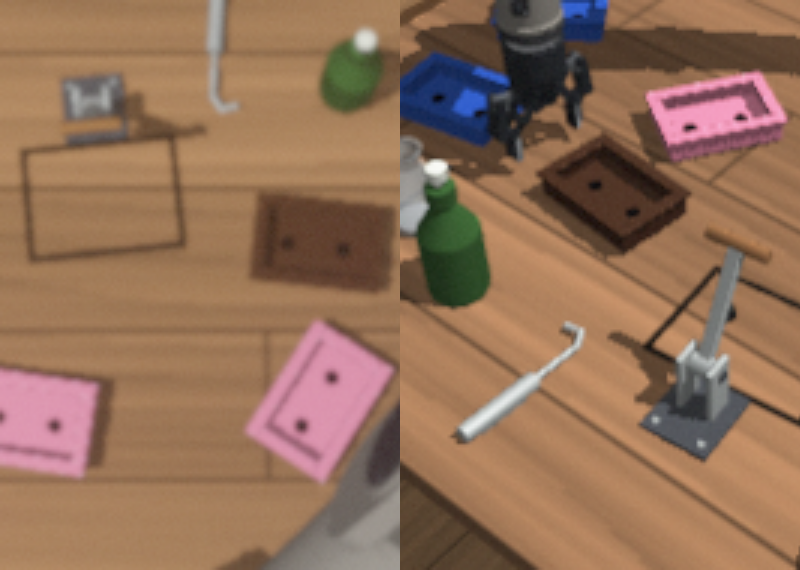

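Emit:
servo_tool(
  commands=[
    [0,0,0,2,18,3,0],
    [0,0,0,4,34,3,0],
    [0,0,0.6,5.6,49,3,0],
    [0,0,1.3,7,64,3,0],
    [0,0,2,8.3,80,3,0],
  ],
)

```text
clock: 1.97
tcp_pos: [0.5282, -0.2932, 0.0157]
orientation: [2.305, 2.128, 0.001]
contact_force: [0.2, -3.5, 2.0]
grip_width: 0.0858
gripper_force: 2.0
```

```bash
python3 - <<'E'
from h import *
o=r.get_obs(); print(o["tcp_pos"],o["contact_force"],o["moment"])
im,_=r.grab_frame("top"); print(tray(im,roi=(200,147,350,220))[0])
E
```

```text
[ 0.52819311 -0.2932028   0.01565763] [ 0.22491685 -3.48301862  2.00645566] [-0.810056   -0.07426249  0.0176302 ]
((534.3881225585938, -203.37319946289062), (156.06021118164062, 105.22602081298828), 85.75900268554688)
```

Emit:
servo_tool(
  commands=[
    [0,0,0.7,1,15,-3,0],
    [0,0,1.3,2,30,-5,0],
    [0,0,2,3,45,-5,0],
    [0,0,2.6,3.5,60,-5,0],
    [0,0,3.3,3.7,75,-5,0],
  ],
)

```text
clock: 2.43
tcp_pos: [0.5307, -0.2158, 0.0088]
orientation: [2.244, 2.198, 0.0]
contact_force: [-0.2, -2.9, 2.2]
grip_width: 0.0854
gripper_force: 1.7
```

Emit:
servo_tool(
  commands=[
    [0,0,0.7,0.2,15,0,0],
    [0,0,1.3,0.1,30,0,0],
    [0,0,2,0,45,0,0],
    [0,0,2.6,-0.3,60,0,0],
    [0,0,3.3,-0.7,75,0,0],
  ],
)

```text
clock: 2.85
tcp_pos: [0.5298, -0.1406, 0.0087]
orientation: [2.18, 2.262, -0.0]
contact_force: [0.1, -3.2, 1.6]
grip_width: 0.0854
gripper_force: 1.8
```

```bash
python3 - <<'E'
from h import *
o=r.get_obs(); print(o["tcp_pos"],o["orientation"],o["contact_force"],o["moment"])
im,_=r.grab_frame("top"); print(tray(im,roi=(200,147,350,220))[0])
E
```

```text
[ 0.52977484 -0.14063129  0.00871713] [ 2.17982235e+00  2.26223372e+00 -7.24240354e-05] [ 0.13948306 -3.20989232  1.64425808] [-0.69790025 -0.14663769  0.00421637]
((525.4991455078125, -49.63201904296875), (103.35059356689453, 153.53379821777344), 1.890371561050415)
```

Emit:
servo_tool(
  commands=[
    [0,0,0.7,-0.8,15,0,0],
    [0,0,1.3,-1.7,30,0,0],
    [0,0,2,-2.8,45,0,0],
    [0,0,2.6,-3.8,58,0,0],
    [0,0,3.2,-4.5,67,0,0],
  ],
)

```text
clock: 3.32
tcp_pos: [0.5249, -0.0734, 0.0085]
orientation: [-2.115, -2.322, 0.0]
contact_force: [0.5, -1.7, 0.4]
grip_width: 0.0855
gripper_force: 1.3
```

Emit:
servo_tool(
  commands=[
    [0,0,0,-0.2,3,0,0],
    [0,0,0,-0.4,5,0,0],
    [0,0,0,-0.4,5,0,0],
  ],
)

```text
clock: 3.57
tcp_pos: [0.5246, -0.0699, 0.0085]
orientation: [-2.117, -2.321, 0.0]
contact_force: [0.7, 0.5, 0.2]
grip_width: 0.0852
gripper_force: 0.0
```

```bash
python3 - <<'E'
from h import *
o=r.get_obs(); print(o["tcp_pos"],o["orientation"],o["contact_force"],o["moment"])
im,_=r.grab_frame("top"); rc=tray(im,roi=(190,147,350,220))[0]; print(rc)
a=np.radians(5.25); d=np.array(rc[0])-[600.7,30.3]; print("in spot",d@[np.cos(a),np.sin(a)],d@[-np.sin(a),np.cos(a)])
E
```

```text
[ 0.52461735 -0.06985783  0.0084856 ] [-2.11674292e+00 -2.32059515e+00  4.25966499e-04] [0.70936251 0.46240467 0.15675987] [ 0.0048043   0.06502008 -0.02301666]
((579.0076904296875, -271.64459228515625), (240.58843994140625, 125.18707275390625), 78.58918762207031)
in spot -49.2297277013451 -298.6930314138496
```

Emit:
servo_tool(
  commands=[
    [0,0,0,0,-12,0,0],
    [0,0,0,0,-25,10,0],
    [0,0,0,-15,-35,45,0],
    [0,0,0,-30,-35,75,0],
    [0,0,0,-45,-35,75,0],
  ],
)

```text
clock: 4.03
tcp_pos: [0.4826, -0.1076, 0.088]
orientation: [2.117, 2.313, 0.006]
contact_force: [1.2, 1.0, 0.2]
grip_width: 0.0852
gripper_force: 0.0
```

```bash
python3 - <<'E'
from h import *
o=r.get_obs(); print(o["tcp_pos"],o["joints"].round(2))
im,_=r.grab_frame("top"); rc,b,cs,m=tray(im,roi=(205,150,277,215)); print(rc,cv2.boundingRect(cs))
a=np.radians(5.25); d=np.array(rc[0])-[600.7,30.3]; print("in spot",d@[np.cos(a),np.sin(a)],d@[-np.sin(a),np.cos(a)])
cv2.imwrite("pics/s1.png",cv2.resize(im[110:300,185:345],None,fx=3,fy=3))
E
```

```text
[ 0.48261065 -0.10762635  0.08800071] [ 0.39  0.4  -0.36  2.09  0.23  0.68 -0.03]
((515.4768676757812, 15.270034790039062), (103.38493347167969, 163.45582580566406), 6.283437252044678) (220, 175, 46, 31)
in spot -86.24088125697057 -7.168858862123489
```

View pics/s1.png

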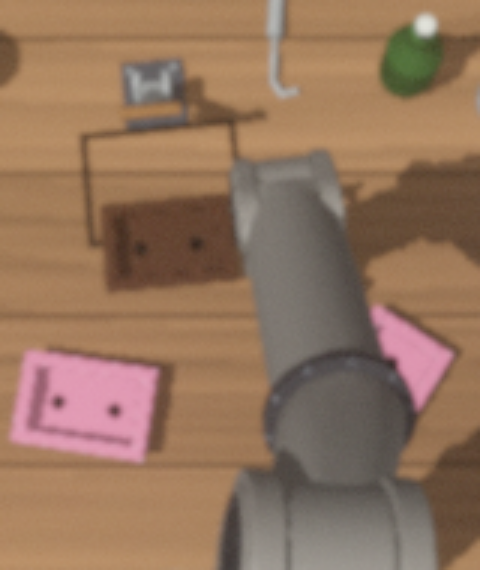

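Emit:
servo_tool(
  commands=[
    [0,0,7,-10,25,0,0],
    [0,0,14,-20,50,0,0],
    [0,0,21,-30,75,0,0],
    [0,0,28,-40,100,0,0],
    [0,0,35,-45,120,0,0],
  ],
)

```text
clock: 4.5
tcp_pos: [0.4337, 0.0157, 0.0831]
orientation: [-1.312, -2.853, 0.001]
contact_force: [-0.0, -0.2, 0.0]
grip_width: 0.0853
gripper_force: 0.0
```

Emit:
servo_tool(
  commands=[
    [0,0,7,0,0,0,0],
    [0,0,14,0,0,0,0],
    [0,0,21,0,0,0,0],
    [0,0,28,0,0,0,0],
    [0,0,35,0,0,0,0],
  ],
)

```text
clock: 4.92
tcp_pos: [0.4351, 0.0142, 0.0831]
orientation: [-0.395, -3.116, -0.0]
contact_force: [-0.0, -0.9, -0.1]
grip_width: 0.0854
gripper_force: 0.0
```

Emit:
servo_tool(
  commands=[
    [0,0,7,0,0,0,0],
    [0,0,14,0,0,0,0],
    [0,0,20,0,0,0,0],
    [0,0,20,0,0,0,0],
  ],
)

```text
clock: 5.25
tcp_pos: [0.435, 0.0141, 0.083]
orientation: [0.147, -3.137, -0.001]
contact_force: [-0.9, -0.3, 0.4]
grip_width: 0.0855
gripper_force: 0.0
```

```bash
python3 - <<'E'
from h import *
o=r.get_obs(); print(o["tcp_pos"],o["orientation"],o["joints"].round(2))
v=o["orientation"]; print("tool x yaw",2*np.degrees(np.arctan2(v[1],v[0])))
im,_=r.grab_frame("top"); rc,b,cs,m=tray(im,roi=(205,150,277,215)); print(rc,cv2.boundingRect(cs))
a=np.radians(5.25); d=np.array(rc[0])-[600.7,30.3]; print("in spot",d@[np.cos(a),np.sin(a)],d@[-np.sin(a),np.cos(a)])
im,_=r.grab_frame("scene"); cv2.imwrite("pics/s2.png",cv2.resize(im[60:290,150:430],None,fx=2.5,fy=2.5))
E
```

```text
[0.4349897  0.01411406 0.08304874] [ 1.47399956e-01 -3.13697900e+00 -1.42326634e-03] [ 0.48  0.42 -0.77  2.19  0.45  0.69  1.06]
tool x yaw -174.61954436585827
((515.9994506835938, -69.84586334228516), (153.5616912841797, 64.22207641601562), 31.18899917602539) (249, 175, 28, 34)
in spot -93.50873297582102 -91.97550682833572
```

View pics/s2.png

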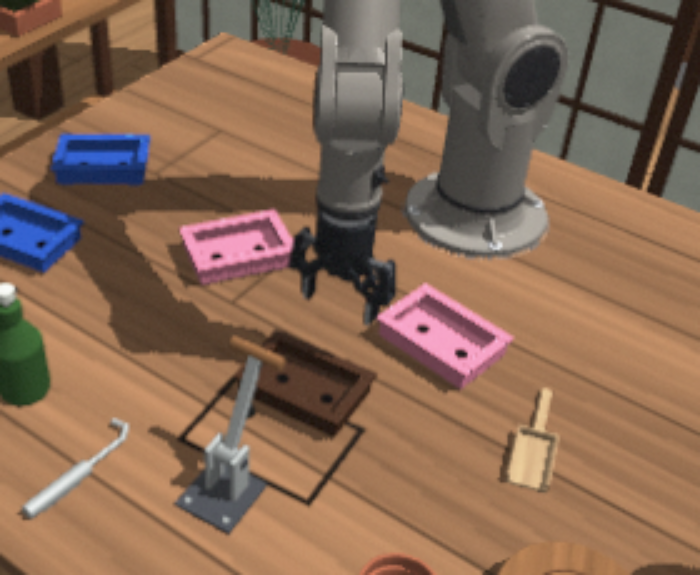

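```bash
cat >> h.py <<'E'
def sp(d):
    a=np.radians(5.25); d=np.array(d)-[600.7,30.3]; return d@[np.cos(a),np.sin(a)],d@[-np.sin(a),np.cos(a)]
E
python3 - <<'E'
from h import *
im,_=r.grab_frame("scene")
g=cv2.cvtColor(im,cv2.COLOR_BGR2HSV)
m=((g[...,0]>155)&(g[...,0]<176)&(g[...,1]>50)&(g[...,2]>120)).astype(np.uint8)
for c in cv2.findContours(m,0,2)[0]:
    if cv2.contourArea(c)>300:
        W=plane("scene",c.reshape(-1,2)+0.,.04)[:,:2]*1000; rc=cv2.minAreaRect(W.astype(np.float32)); print("pink",cv2.boundingRect(c),rc,cv2.boxPoints(rc).round().tolist())
m=((g[...,2]<95)&(g[...,1]>90)).astype(np.uint8)
q=np.zeros_like(m); q[185:240,240:305]=m[185:240,240:305]; q=cv2.morphologyEx(q,cv2.MORPH_OPEN,np.ones((3,3)))
c=max(cv2.findContours(q,0,2)[0],key=cv2.contourArea); h=cv2.convexHull(c).reshape(-1,2)
print(cv2.boundingRect(c)); ap=cv2.approxPolyDP(h.reshape(-1,1,2),3,True).reshape(-1,2); print(ap.tolist())
print((plane("scene",ap+0.,.04)[:,:2]*1000).round().tolist())
# measured rim line crop corners
P=np.array([(280,335),(375,378)])/2.5+[149.8,59.8]; print((plane("scene",P,.04)*1000).round())
E
```

```text
pink (301, 174, 54, 41) ((325.871337890625, 122.14064025878906), (172.52622985839844, 127.99005126953125), 79.60540771484375) [[247.0, 49.0], [373.0, 26.0], [404.0, 195.0], [278.0, 219.0]]
pink (222, 144, 46, 30) ((349.2599182128906, -223.90020751953125), (145.13290405273438, 165.2214813232422), 56.095882415771484) [[240.0, -238.0], [377.0, -330.0], [458.0, -210.0], [321.0, -118.0]]
(240, 191, 58, 45)
[[240, 191], [265, 193], [296, 208], [297, 216], [283, 234], [276, 235], [252, 224]]
[[512.0, -121.0], [465.0, -46.0], [459.0, 79.0], [488.0, 102.0], [582.0, 111.0], [599.0, 96.0], [609.0, 8.0]]
[[475. -53.  40.]
 [463.  97.  40.]]
```

Emit:
servo_tool(
  commands=[
    [0,0,0,0,0,-25,0],
    [0,0,0,0,0,-50,0],
    [0,0,0,0,0,-73,0],
    [0,0,0,0,0,-73,0],
  ],
)

```text
clock: 5.73
tcp_pos: [0.4326, 0.0145, 0.0077]
orientation: [0.141, -3.133, 0.0]
contact_force: [-0.8, -0.6, -0.5]
grip_width: 0.0852
gripper_force: 0.0
```

Emit:
servo_tool(
  commands=[
    [0,0,0,14,1.3,0,0],
    [0,0,0,28,2.6,0,0],
    [0,0,0,42,3.9,0,0],
    [0,0,0,56,5.2,0,0],
    [0,0,0,68,6.3,0,0],
  ],
)

```text
clock: 6.15
tcp_pos: [0.5033, 0.0211, 0.0115]
orientation: [0.141, -3.137, 0.0]
contact_force: [-1.8, 0.4, -0.8]
grip_width: 0.0854
gripper_force: 0.9
```

Emit:
servo_tool(
  commands=[
    [0,0,0,8,0.7,0,0],
    [0,0,0,13,1.2,0,0],
    [0,0,0,16,1.4,0,0],
    [0,0,0,16,1.4,0,0],
  ],
)

```text
clock: 6.48
tcp_pos: [0.5191, 0.0226, 0.011]
orientation: [-0.143, 3.138, 0.0]
contact_force: [0.2, -0.1, -0.0]
grip_width: 0.0856
gripper_force: 0.2
```

```bash
python3 - <<'E'
from h import *
o=r.get_obs(); print(o["tcp_pos"])
im,_=r.grab_frame("scene"); cv2.imwrite("pics/s3.png",cv2.resize(im[120:270,190:330],None,fx=4,fy=4,interpolation=cv2.INTER_CUBIC))
E
```

```text
[0.51914905 0.02261086 0.01100189]
```

View pics/s3.png

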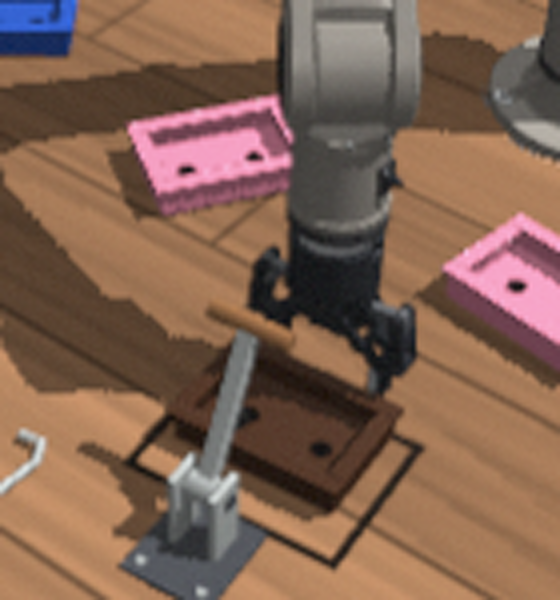

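The tray is square with the outline and about 15 mm short of it. Its rim corners are at crop (170,410), (332,492) and (401,408).

```bash
python3 - <<'E'
from h import *
f=lambda p:np.array(p)/4+[189.6,119.6]
P=plane("scene",f([(170,410),(332,492),(401,408)]),.04)[:,:2]*1000
for p in P: print(p.round(1),np.round(sp(p),1))
Q=plane("scene",f([(131,461),(334,563),(419,449)]),.0)[:,:2]*1000
for p in Q: print("outline",p.round(1),np.round(sp(p),1))
E
```

```text
[642.6 -47. ] [ 34.6 -80.8]
[630.6 105.9] [36.7 72.6]
[524.  98.] [-70.2  74.4]
outline [678.  -59.9] [ 68.8 -96.9]
outline [658.8 130.6] [67.1 94.5]
outline [520.2 117. ] [-72.2  93.7]
```

Emit:
servo_tool(
  commands=[
    [0,0,0,5,0.5,0,0],
    [0,0,0,10,0.9,0,0],
    [0,0,0,14,1.3,0,0],
    [0,0,0,17,1.5,0,0],
    [0,0,0,17,1.5,0,0],
  ],
)

```text
clock: 6.95
tcp_pos: [0.5371, 0.0243, 0.0107]
orientation: [-0.144, 3.137, 0.001]
contact_force: [1.0, -0.0, -0.1]
grip_width: 0.0852
gripper_force: 0.0
```

Emit:
servo_tool(
  commands=[
    [0,0,0,-10,-1,0,0],
    [0,0,0,-20,-2,0,0],
    [0,0,0,-40,-4,40,0],
    [0,0,0,-40,-4,80,0],
    [0,0,0,-40,-4,120,0],
  ],
)

```text
clock: 7.37
tcp_pos: [0.4925, 0.0199, 0.1308]
orientation: [0.146, -3.134, 0.001]
contact_force: [1.2, -0.3, 0.5]
grip_width: 0.0853
gripper_force: 0.0
```

```bash
python3 - <<'E'
from h import *
o=r.get_obs(); print(o["tcp_pos"])
im,_=r.grab_frame("scene"); cv2.imwrite("pics/s4.png",cv2.resize(im[120:270,190:330],None,fx=4,fy=4,interpolation=cv2.INTER_CUBIC))
E
```

```text
[0.49253666 0.01986588 0.13077392]
```

View pics/s4.png

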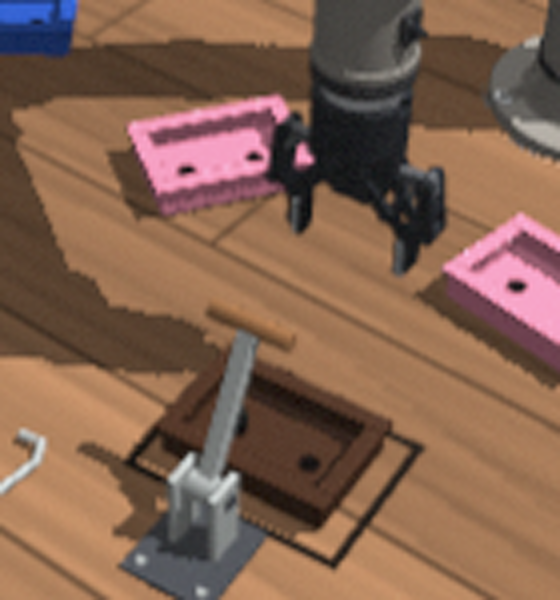

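The tray now sits inside the outline: left corner (160,428), front corner (320,513), right corner (391,424). The handle's ends are at (209,308) and (294,342).

```bash
python3 - <<'E'
from h import *
f=lambda p:np.array(p)/4+[189.6,119.6]
P=plane("scene",f([(160,428),(320,513),(391,424)]),.04)[:,:2]*1000
for p in P: print(p.round(1),np.round(sp(p),1))
# handle: two-view triangulation, scene centre & top centre
o1,d1=rays("scene",f([(209,308),(294,342)])); c=lambda p:np.array(p)/5+np.array([184.6,104.6])
o2,d2=rays("top",c([(302,207),(205,214)]))
for a,b in zip(d1,d2):
    t=np.linalg.lstsq(np.c_[a,-b],o2-o1,rcond=None)[0]; p,q=o1+a*t[0],o2+b*t[1]; print("handle end",p.round(4),q.round(4))
E
```

```text
[662.6 -40.6] [ 55.1 -76.3]
[653.1 110.9] [59.5 75.5]
[543.6 101.5] [-50.4  76.2]
handle end [ 0.6444 -0.0038  0.1806] [ 6.421e-01 -2.000e-04  1.801e-01]
handle end [0.6353 0.0675 0.1825] [0.6365 0.0656 0.1827]
```

Emit:
servo_tool(
  commands=[
    [0,0,-7,0,0,40,0],
    [0,0,-14,0,0,80,0],
    [0,0,-21,0,0,120,0],
    [0,0,-28,0,0,120,0],
    [0,0,-35,0,0,120,0],
  ],
)

```text
clock: 7.83
tcp_pos: [0.4967, 0.0201, 0.2532]
orientation: [0.815, 3.028, -0.0]
contact_force: [-0.6, -0.3, -0.4]
grip_width: 0.0854
gripper_force: 0.0
```

Emit:
servo_tool(
  commands=[
    [0,0,-7,30,7,0,0],
    [0,0,-14,60,15,0,0],
    [0,0,-21,90,22,0,0],
    [0,0,-28,120,30,0,0],
    [0,0,-35,145,36.5,0,0],
  ],
)

```text
clock: 8.25
tcp_pos: [0.6419, 0.0569, 0.25]
orientation: [1.69, 2.648, -0.001]
contact_force: [0.1, -0.4, 0.3]
grip_width: 0.085
gripper_force: 0.0
```

Emit:
servo_tool(
  commands=[
    [0,0,-7,0,0,0,0],
    [0,0,-14,0,0,0,0],
    [0,0,-20,0,0,0,0],
    [0,0,-20,0,0,0,0],
  ],
)

```text
clock: 8.58
tcp_pos: [0.6401, 0.0567, 0.2502]
orientation: [2.121, 2.317, -0.001]
contact_force: [-0.2, 0.1, 0.1]
grip_width: 0.0858
gripper_force: 0.0
```

```bash
python3 - <<'E'
from h import *
o=r.get_obs(); v=o["orientation"]; print(o["tcp_pos"],v,"tool x yaw",2*np.degrees(np.arctan2(v[1],v[0])),o["joints"].round(2))
E
```

```text
[0.64011024 0.05670838 0.25018998] [ 2.12073138e+00  2.31742782e+00 -1.33584591e-03] tool x yaw 95.07530479472851 [ 0.19  0.46 -0.52  1.59  0.24  1.16 -0.29]
```

Emit:
servo_tool(
  commands=[
    [0,0,0,-2,0,-25,0],
    [0,0,0,-2.5,0,-50,0],
    [0,0,0,-2.5,0,-70,0],
    [0,0,0,-2.5,0,-82,0],
    [0,0,0,-2.5,0,-82,0.4],
  ],
  force=20,
)

```text
clock: 9.0
tcp_pos: [0.6362, 0.0559, 0.1657]
orientation: [-2.112, -2.321, 0.006]
contact_force: [0.6, -0.3, -1.2]
grip_width: 0.0755
gripper_force: 0.0
```

```bash
python3 - <<'E'
from h import *
o=r.get_obs(); print(o["tcp_pos"],o["grip_width"])
im,_=r.grab_frame("scene"); im2,_=r.grab_frame("wrist")
cv2.imwrite("pics/g.png",np.hstack([cv2.resize(im[130:260,190:320],(400,400)),cv2.resize(im2,(400,300))[:, :].copy() if False else cv2.copyMakeBorder(cv2.resize(im2,(400,300)),0,100,0,0,0)]))
E
```

```text
[0.63619273 0.0559235  0.16571129] 0.07548756532390549
```

View pics/g.png

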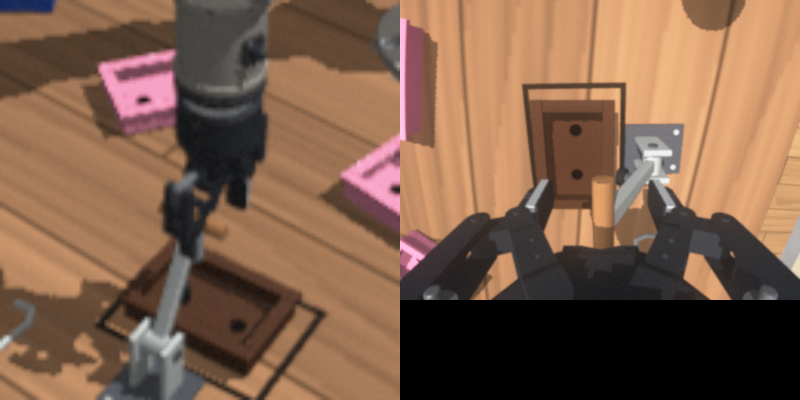

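The wrist view shows the handle centred between the open fingers, with the tray inside the outline. I close on the handle.

Emit:
servo_tool(
  commands=[
    [0,0,0,0,0,0,0.7],
    [0,0,0,0,0,0,0.9],
    [0,0,0,0,0,0,1],
    [0,0,0,0,0,0,1],
    [0,0,0,0,0,0,1],
  ],
  force=20,
)

```text
clock: 9.52
tcp_pos: [0.639, 0.0567, 0.1697]
orientation: [2.116, 2.32, 0.002]
contact_force: [-1.5, -0.3, 3.7]
grip_width: 0.0149
gripper_force: 21.5
```

Emit:
servo_tool(
  commands=[
    [0,0,0,0,0,0,1],
    [0,0,0,0,0,0,1],
    [0,0,0,0,0,0,1],
  ],
)

```text
clock: 9.77
tcp_pos: [0.6388, 0.0567, 0.1696]
orientation: [2.117, 2.32, 0.001]
contact_force: [-1.6, 0.3, 6.3]
grip_width: 0.0152
gripper_force: 21.7
```

Emit:
servo_tool(
  commands=[
    [0,0,0,-15.7,-1.4,-9.7,1],
    [0,0,0,-31.2,-2.9,-22.6,1],
    [0,0,0,-44.5,-4.1,-37.8,1],
    [0,0,0,-55.5,-5.1,-54.8,1],
    [0,0,0,-63.7,-5.9,-73.2,1],
  ],
)

```text
clock: 10.18
tcp_pos: [0.5754, 0.0505, 0.0959]
orientation: [2.116, 2.319, 0.004]
contact_force: [4.8, -0.8, 0.6]
grip_width: 0.0153
gripper_force: 21.0
```

Remaining to level: about (-8.2, -0.7, -46).

Emit:
servo_tool(
  commands=[
    [0,0,0,-4,-0.4,-12,1],
    [0,0,0,-6,-0.5,-22,1],
    [0,0,0,-7.5,-0.7,-32,1],
    [0,0,0,-8.1,-0.7,-40,1],
    [0,0,0,-8.2,-0.7,-45,1],
  ],
)

```text
clock: 10.6
tcp_pos: [0.5679, 0.0499, 0.0511]
orientation: [2.117, 2.319, 0.002]
contact_force: [-6.0, -2.4, 29.5]
grip_width: 0.0153
gripper_force: 22.9
```

Emit:
servo_tool(
  commands=[
    [0,0,0,0,0,-1,1],
    [0,0,0,0,0,-2,1],
    [0,0,0,0,0,-2,1],
  ],
)

```text
clock: 10.85
tcp_pos: [0.5679, 0.05, 0.0509]
orientation: [2.116, 2.319, 0.001]
contact_force: [-4.2, -2.1, 24.3]
grip_width: 0.0148
gripper_force: 22.7
```

Emit:
servo_tool(
  commands=[
    [0,0,0,0,0,1,1],
    [0,0,0,0,0,1,0.5],
    [0,0,0,0,0,1,0.3],
    [0,0,0,0,0,1,0.2],
    [0,0,0,0,0,1,0.2],
  ],
)

```text
clock: 11.27
tcp_pos: [0.5658, 0.0501, 0.0488]
orientation: [-2.116, -2.32, 0.002]
contact_force: [-0.3, 0.9, 0.3]
grip_width: 0.0631
gripper_force: 0.0
```

Emit:
servo_tool(
  commands=[
    [0,0,0,0,0,1,0.2],
    [0,0,0,0,0,20,0.2],
    [0,0,0,0,0,60,0.2],
    [0,0,0,0,0,100,0.2],
    [0,0,0,-40,0,120,0.2],
  ],
)

```text
clock: 11.68
tcp_pos: [0.5366, 0.0511, 0.1731]
orientation: [2.116, 2.315, 0.016]
contact_force: [2.2, 0.7, 1.4]
grip_width: 0.0683
gripper_force: 0.0
```

Emit:
servo_tool(
  commands=[
    [0,0,0,-30,-40,10,0.2],
    [0,0,0,-50,-80,20,0.2],
    [0,0,0,-60,-120,20,0.2],
    [0,0,0,-70,-160,20,0.2],
    [0,0,0,-70,-160,20,0.2],
  ],
)

```text
clock: 12.1
tcp_pos: [0.4566, -0.1164, 0.1881]
orientation: [2.125, 2.313, -0.005]
contact_force: [0.1, -0.4, -0.3]
grip_width: 0.0684
gripper_force: 0.0
```

```bash
python3 - <<'E'
from h import *
o=r.get_obs(); print(o["tcp_pos"],o["clock"],o["grip_width"])
im,_=r.grab_frame("scene"); im2,_=r.grab_frame("top")
cv2.imwrite("pics/f.png",np.hstack([cv2.resize(im[150:280,190:320],(400,400),interpolation=cv2.INTER_CUBIC),cv2.resize(im2[110:210,190:290],(400,400),interpolation=cv2.INTER_CUBIC)]))
E
```

```text
[ 0.45659101 -0.11644685  0.18807964] 12.1 0.06835880380681178
```

View pics/f.png

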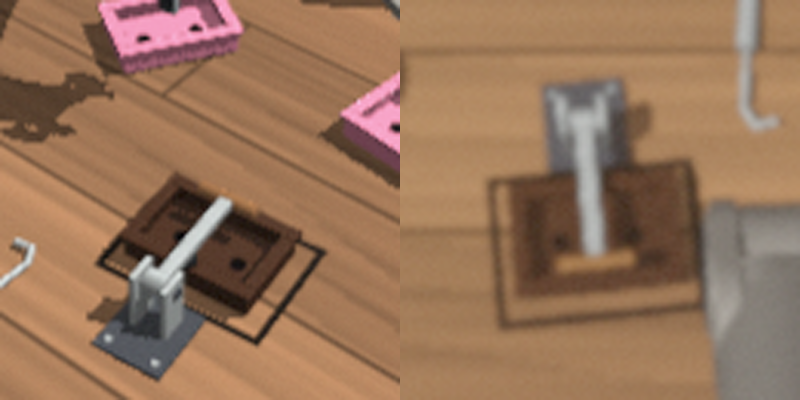

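The lever is down with its foot on the rim near edge. In the top half, the tray's corners are at about (512,184), (517,297), (696,287) and (690,170), tight to the right line. I check the numbers.

```bash
python3 - <<'E'
from h import *
T=(np.array([(512,184),(517,297),(696,287)])-[400,0]+.5)/4+[190,110]-.5
print("top",[np.round(sp(p),1).tolist() for p in plane("top",T,.04)[:,:2]*1000])
O=(np.array([(492,182),(502,325),(702,303),(687,163)])-[400,0]+.5)/4+[190,110]-.5
print("outl",[np.round(sp(p),1).tolist() for p in plane("top",O,0)[:,:2]*1000])
S=(np.array([(123,236),(247,309),(301,235)])+.5)*130/400+[190,150]-.5
print("scene",[np.round(sp(p),1).tolist() for p in plane("scene",S,.04)[:,:2]*1000])
H=(np.array([(594,262),])-[400,0]+.5)/4+[190,110]-.5
print("handle",plane("top",H,.062)[:,:2],[sp(p*1000) for p in plane("top",H,.062)[:,:2]])
im,_=r.grab_frame("top"); print(tray(im,roi=(205,150,264,187))[0])
E
```

```text
top [[54.2, 73.5], [-54.2, 76.3], [-60.1, -89.1]]
outl [[69.8, 96.1], [-71.2, 95.9], [-67.5, -94.3], [71.1, -92.9]]
scene [[54.2, -76.7], [66.4, 80.8], [-48.9, 77.4]]
handle [[0.56769803 0.02917409]] [(np.float64(-32.966543440714695), np.float64(1.8985495024081227))]
((605.4948120117188, 19.528602600097656), (117.07015991210938, 170.5074920654297), 5.004842758178711)
```

```bash
python3 -c "
from bench import r
print(r.hand_in())"
```

```text
the job is handed in; nothing more can be done
None
```

The tray was pushed square into the outline (a few mm off centre by the last pictures, limit 13 mm), the lever is down with its foot on the rim, the arm is clear of everything, and the job is handed in; no verdict was returned.

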